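# Uncouple the biscuit dolly from its bay post

## Task

The biscuit dolly is about to leave its bay. First take the white board that was left leaning on the dolly's drawbar and lean it instead against the low crate of jars, standing on the floor on one edge, and let go of it. Then pull the coupler's spring latch out sideways while the coupler is still down on the ball, lift the drawbar off the ball and finish still holding it up and steady, with the whole mouth of the coupler clearly above the top of the ball; do not shift the crate, chock, pail or brush.

Things in the scene. Friction and masses are not known exactly. Their poses are not given: they have to be found in the camera images.
- table: The floor of the bay: the flat work surface at height 0 on which everything stands.
- board: Loose flat white plastic board, 12 mm thick (its x axis), 150 mm wide (y), 200 mm tall (z), about 0.34 kg. Origin at the centre of its lower edge face; z runs up the board. It starts leaning about 17 degrees from vertical on the side of the drawbar that faces the robot: lower edge on the floor nearer the robot, top tipped away over the drawbar.
- crate: Low open grey plastic crate of biscuit jars, 200 (x) x 300 (y) x 120 mm (z), flat upright sides, jars below the rim, about 6 kg, loose on the floor. Origin at the centre of its underside; the 300 mm long side at -x faces roughly towards the robot.
- bay: Fixed post with a 50 mm tow ball. Origin on the floor under the ball, ball centre 120 mm up. y axis along the drawbar from dolly to ball (the drawbar lies on the -y side); the -x axis points sideways, roughly to the robot: the latch is pulled out that way. The dolly (400 mm wide, 600 long, loaded to 290 mm height, fixed) begins 390 mm from the ball on the -y side.
- tongue: Drawbar: 30 mm square steel tube, level at the start, centre line 120 mm up, with the coupler (66 mm wide, 127 mm long, flat top 149 mm and dome 159 mm above the floor) over the ball. Takes about 7 N to lift at the coupler; drops if let go. Origin on the hinge axis at the dolly, 360 mm from the ball centre; y along the bar to the coupler, x along the hinge, z up.
- drawbar (a joint): Drawbar hinge angle in rad: 0 level with the coupler seated down on the ball, growing to 0.6 as the coupler end is raised. It cannot rise while the latch is home.
- latch (a joint): Pull of the spring latch in m: 0 home (locked under the ball), 0.018 fully out. It slides along -x of bay; from about 0.010 it is clear of the ball. The spring pushes back with about 6 N at home and 12 N fully out and returns the latch when let go; once the coupler is up, the latch no longer matters.
- latch_grip (a point): Grip point on the axis of the latch's upright black handle, 175 mm up at the start: a round sleeve 16 mm in diameter from 47 mm below this point to 18 mm above, with a 21 mm cap. It stands 70 mm sideways from the ball centre (37 mm off the coupler's side), moves with latch and drawbar, and can carry the drawbar: pull and lift with one grip; it tips with the drawbar.
- coupler_mouth (a point): Centre of the open lower rim of the coupler, 26 mm below the ball centre when seated.
- ball_top (a point): Top of the ball, 145 mm above the floor; axes as bay.
- chock: Black rubber wheel chock, wedge 110 x 75 x 62 mm, loose on the floor beyond the drawbar; leave alone. Origin under its centre.
- bucket: Stainless pail with two side handles, 120 mm across, 120 mm tall, loose on the floor beyond the drawbar; leave alone. Origin under its centre.
- brush: White hand brush 260 mm long, lying on the floor between robot and post; leave alone. Origin under it, handle towards its -x.

How it is judged (in metres and radians):
On the way, in this order (a step that is already met when the one before it is completed fails the run):
1. the board leans against the crate, standing on the floor, let go, with the coupler still down on the ball ((angle between board's own x axis and vertical between 0.96 and 1.466 rad or angle between board's own x axis and vertical between 1.676 and 2.18 rad) and contact force between board and crate above 0.1 N and contact force between board and table above 1 N and contact force between board and the arm below 0.05 N and contact force between board and the fingers below 0.05 N and contact force between board and tongue below 0.05 N and linear speed of board below 0.03 m/s and value of joint drawbar below 0.04 rad), for 0.3 s.
2. the latch is pulled clear while the coupler is still on the ball (value of joint latch above 0.01 m and value of joint drawbar below 0.05 rad), for 0.05 s.
At the end, for the whole second after the job is handed in: The gripper holds the drawbar still (over 2 N of contact), the coupler's mouth 12 mm or more above the ball's top, nothing else propping it. The board stands on the floor, leaning 6 to 35 degrees from vertical against the crate, at rest, not touched by robot or drawbar ((angle between board's own x axis and vertical between 0.96 and 1.466 rad or angle between board's own x axis and vertical between 1.676 and 2.18 rad) and contact force between board and crate above 0.1 N and contact force between board and table above 1 N and contact force between board and the arm below 0.05 N and contact force between board and the fingers below 0.05 N and contact force between board and tongue below 0.05 N and linear speed of board below 0.03 m/s and z of coupler_mouth in the frame of ball_top above 0.012 m and velocity of joint drawbar between -0.06 and 0.06 rad/s and contact force between the fingers and tongue above 2 N and contact force between tongue and board below 0.2 N and contact force between tongue and crate below 0.2 N and contact force between tongue and bucket below 0.2 N and contact force between tongue and chock below 0.2 N and contact force between tongue and brush below 0.2 N); the arm keeps its last pose, push and grip.
It fails at once if the crate is shoved more than 40 mm (distance of crate from where it was at the start of the episode above 0.04 m).
It fails at once if the chock, bucket or brush is shifted more than 30 mm (distance of any of chock, bucket, brush from where it was at the start of the episode above 0.03 m).
It also fails if it takes over 59 s, if anything falls off the work surface, if the arm or the gripper's body presses on something with over 40 N, if the wrist force passes 120 N, or if a joint passes its speed limit or range.

## Robot

A 6-joint arm with a two-finger parallel gripper is mounted at the origin on the work surface. World frame = base frame: x ahead of the robot, y to its left, z up, the work surface at z = 0. Lengths are in m, angles in degrees, forces in N, time in s.
With the tool pointing down it reaches from about 0.4 to 0.825 m from the base axis. Payload 7 kg.
Tool frame: the origin (TCP) lies on the centre line of the jaws, within the pads' length; the fingertips stand 19 mm ahead of it and the grasp point (between the pads) is the TCP (r.tip_extent is the distance from the TCP to the fingertips, in m); z points along the fingers, y is the line along which they close (so a half turn about z gives the same grasp; the last joint's range is limited). The gripper opens to 88 mm and grips with 3 to 60 N. Pads are 19 mm wide; open, the fingers measure 130 mm over their backs; the gripper's body (78 mm by 193 mm) begins 47 mm behind the grasp point.
Start: joints at [16.507, 20.546, 0.682, 0, -70.136, -16.507], TCP at [0.675, -0, 0.246] pointing down, gripper open.
Joint ranges: [-176.03, 176.03], [-82.01, 121.73], [-58.28, 71.71], [-173.87, 95.51], [-174.79, -0.11], [-173.66, 173.66]. Speed limits (degrees/s): [136.94, 136.94, 172.46, 180, 180, 180].

## Interface

Orientations are given as [roll, pitch, yaw] about the fixed x, y, z axes, in that order (R = Rz(yaw) Ry(pitch) Rx(roll)).
In Python, from plant import r gives the robot as it stands. The module is installed in compiled form; this text tells all that it offers.
- The arm moves only by the tool jog_arm, never from a script. Its argument "deltas" is a list that holds one entry, the list of rows, each a list of 5 numbers: the opening, from -1 (shut) to 1 (fully open), then the shift along the world's x, y, z in cm, then the turn about the world's z in rad. In form: [[[claw, dx, dy, dz, turn], ...]]. A call has 1 to 8 rows; each row shifts and turns the commanded pose from where the row before left it; what a row does not reach is not made up. A row lasts 1/8 s, in which the tool goes at most 62.5 mm and 10.7 degrees, less where a joint would pass 70% of its speed; a pose out of reach is approached as far as the arm can. A call with a gripper value outside its range is refused whole. The fingers move at their own pace and stop on an object; "force" is the grip in N (left out, the last holds). Time passes only in rows, so rows that do not move let the fingers close. It gives the time, the measured TCP pose, the force, the opening and the grip force at its end, in the units of the state.
- r.get_state(): the state, without advancing time (a new reading comes with each control period).
- r.capture(name): name is "scene" or "side" or "wrist"; returns the picture (420x560x3 uint8, blue, green, red); there is no depth.
- r.camera_info(name): a dict with "fx", "fy", "cx", "cy" (pixels), "view" (4x4, takes a point from world to camera coordinates). Camera axes: x right, y up, looking along -z (the intrinsics and any distortion apply to the point x, -y, -z); pixel columns grow to the right and rows downward; lengths in m; the calibration is good to about 2 mm. A picture is of the moment at which its call begins: read the wrist's pose just before it. camera_info takes no time and is no camera call; for the wrist camera it gives the pose at the moment of the call.
- r.close_job(): hands the job in; it is judged then, once.
The state is a dict: "time_s": time; "joints": joint angles; "qd": joint speeds; "joint_torque": joint torques, N m; "tcp_pos": TCP position; "eef_rot": TCP orientation; "contact_force": force on the tool from outside, world axes, zero at the start; "moment": the same for the moment, N m; "gripper_width": finger opening in m; "gripper_force": force on a finger pad.
Only numpy, scipy, OpenCV 4.12 (cv2) and the standard library are available. Lean on these libraries where they do the work, as an engineer would, in place of code of your own. Each camera call takes 0.05 s, during which the arm holds its last target. There are 200 camera calls.

## Working session

There is one attempt and no reset: what is moved stays moved. The work goes in short steps, Python scripts to look and compute and a tool call to move; the robot and the scene stay as the last step left them, time stands still between calls to the robot, and variables do not carry over. Pictures are saved under pics/ and viewed, at most 10 in all, crops included, and the job is handed in when it is done.

Besides the shell and the picture viewer there is one more tool, called after ">>>" as name(argument=value, ...) on one line, values as JSON. jog_arm: Moves the arm, as the interface text tells. Its arguments: {"type":"object","properties":{"deltas":{"type":"array"},"force":{"type":"number"}},"required":["deltas"]}

```bash
mkdir -p pics; python3 - <<'E'
from plant import r
import cv2,numpy as np
for n in("scene","side","wrist"):
    c=r.camera_info(n); print(n,{k:(np.round(v,4).tolist()) for k,v in c.items()})
    cv2.imwrite(f"pics/{n}0.png",r.capture(n))
print(r.get_state())
E
```

```text
scene {'fx': 439.6949, 'fy': 439.6949, 'cx': 281.6239, 'cy': 210.0693, 'view': [[0.6672, 0.7448, 0.0069, -0.4217], [-0.5431, 0.4802, 0.6888, 0.2375], [0.5097, -0.4633, 0.7249, -1.4384], [0.0, 0.0, 0.0, 1.0]]}
side {'fx': 440.1506, 'fy': 440.1506, 'cx': 277.1635, 'cy': 208.2063, 'view': [[-0.994, -0.109, 0.0135, 0.5773], [0.0766, -0.6, 0.7963, -0.1136], [-0.0787, 0.7926, 0.6047, -1.0994], [0.0, 0.0, 0.0, 1.0]]}
wrist {'fx': 292.582, 'fy': 292.582, 'cx': 271.0801, 'cy': 217.8624, 'view': [[-1.0, 0.0002, 0.0018, 0.6735], [-0.0007, -0.9658, -0.2592, 0.0328], [0.0017, -0.2592, 0.9658, -0.3903], [0.0, 0.0, 0.0, 1.0]]}
{'time_s': 0.15, 'joints': array([ 1.65052175e+01,  2.05806628e+01,  6.46652332e-01, -1.29052820e-02,
       -7.01340762e+01, -1.65062230e+01]), 'qd': array([ 0.04454495, -0.18338455,  0.08046584,  0.0367051 ,  0.01166585,
       -0.08396626]), 'joint_torque': array([ 1.39394037e-04, -5.83274567e+01,  2.93289685e+01,  7.00122759e+00,
        8.75052094e-03, -9.76538854e-05]), 'tcp_pos': array([ 6.74674978e-01, -4.90037412e-05,  2.44864781e-01]), 'eef_rot': array([ 1.79931272e+02, -7.71276833e-03, -9.00053936e+01]), 'contact_force': array([ 0.8849122 ,  0.01252373, -0.2544289 ]), 'moment': array([ 0.03239163, -0.0224063 , -0.03798344]), 'gripper_force': 0.0, 'gripper_width': 0.08791350715586095}
```

View pics/scene0.png

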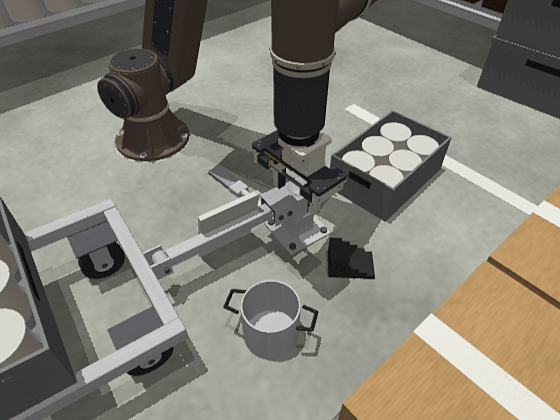

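View pics/side0.png

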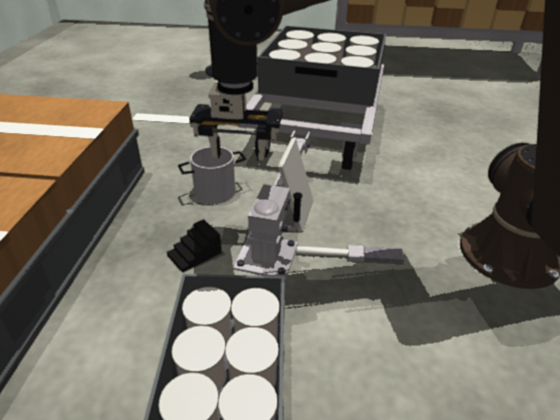

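```bash
cat > h.py <<'E'
from plant import r
import cv2,numpy as np
def ray(n,uv,c=None):
    c=c or r.camera_info(n); V=np.array(c["view"]); R=V[:3,:3]; o=-R.T@V[:3,3]
    d=R.T@np.array([(uv[0]-c["cx"])/c["fx"],-(uv[1]-c["cy"])/c["fy"],-1.]); return o,d/np.linalg.norm(d)
def plane(n,uv,z,c=None):
    o,d=ray(n,uv,c); return (o+d*(z-o[2])/d[2]).round(4)
def tri(*obs):  # (name,uv[,info]) -> point, residuals
    A=np.zeros((3,3));b=np.zeros(3);L=[]
    for q in obs:
        o,d=ray(*q);P=np.eye(3)-np.outer(d,d);A+=P;b+=P@o;L.append((o,P))
    x=np.linalg.solve(A,b); return x.round(4),[round(float(np.linalg.norm(P@(x-o))),4) for o,P in L]
E
python3 - <<'E'
import cv2,numpy as np
a=cv2.imread("pics/scene0.png")[130:280,130:460]; b=cv2.imread("pics/side0.png")[110:285,160:420]
w=cv2.imread("pics/wrist0.png")
A=cv2.resize(a,None,fx=2.4,fy=2.4,interpolation=cv2.INTER_CUBIC)
B=cv2.resize(b,None,fx=3,fy=3,interpolation=cv2.INTER_CUBIC)
cv2.imwrite("pics/c1.png",A);cv2.imwrite("pics/c2.png",B)
E
```

```text
(no output)
```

View pics/wrist0.png

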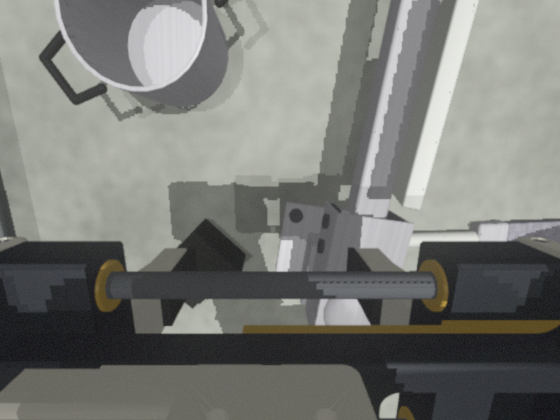

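View pics/c1.png

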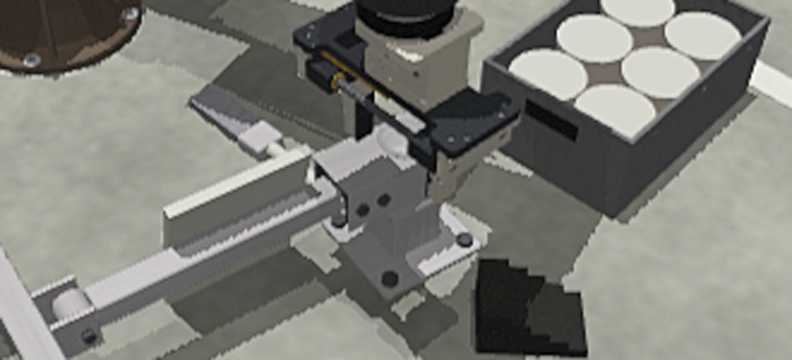

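View pics/c2.png

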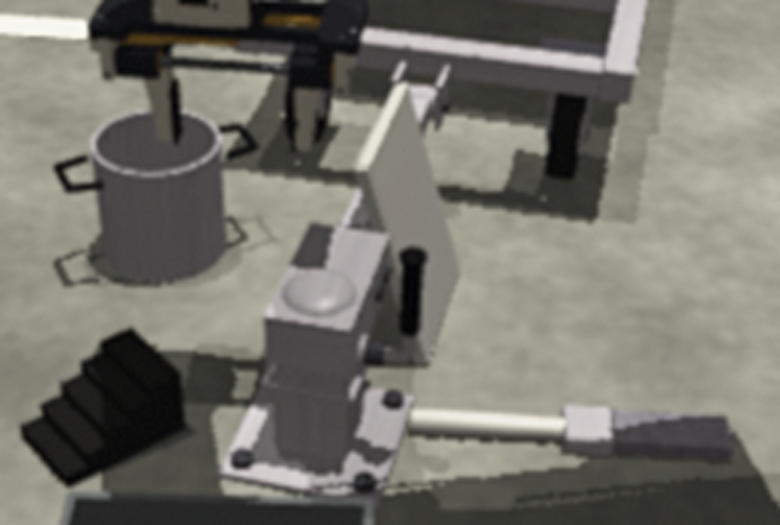

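```bash
python3 - <<'E'
from h import *
s=lambda x,y:(130+x/2.4,130+y/2.4); d=lambda x,y:(160+x/3,110+y/3)
print("board top -y end",tri(("scene",s(166,217)),("side",d(405,84))))
print("board top +y end",tri(("scene",s(312,156)),("side",d(361,165))))
print("wrist +y top end",[plane("wrist",p,.19) for p in((410,205),(425,205),(449,0),(475,0))])
for p in((484,62),(628,140),(768,18)): print("crate rim",plane("scene",s(*p),.12))
print("crate foot",plane("scene",s(612,217),0))
for p in((68,497),(372,497)): print("rim side +?",plane("side",d(*p),.12))
print("latch cap top z.193",plane("side",d(412,253),.193), "handle bottom", plane("side",d(409,332),.128))
print("dome",tri(("scene",s(395,140)),("side",d(318,290))))
print("coupler top corners",[plane("side",d(*p),.149) for p in((266,318),(362,338),(388,237),(305,228))])
print("brush ends",plane("side",d(410,420),.01),plane("side",d(735,440),.02))
print("bucket",plane("side",d(157,150),.12), "chock",plane("side",d(105,430),.0))
E
```

```text
board top -y end (array([ 0.5579, -0.175 ,  0.1885]), [0.0036, 0.0036])
board top +y end (array([ 0.5838, -0.0299,  0.1904]), [0.0055, 0.0055])
wrist +y top end [array([ 0.5794, -0.0265,  0.19  ]), array([ 0.5692, -0.0265,  0.19  ]), array([ 0.5718, -0.1468,  0.19  ]), array([ 0.5569, -0.1468,  0.19  ])]
crate rim [0.5464 0.2577 0.12  ]
crate rim [0.7348 0.2783 0.12  ]
crate rim [0.7129 0.5701 0.12  ]
crate foot [0.7379 0.2816 0.    ]
rim side +? [0.737  0.2837 0.12  ]
rim side +? [0.5404 0.2596 0.12  ]
latch cap top z.193 [0.53   0.0842 0.193 ] handle bottom [0.5288 0.0947 0.128 ]
dome (array([0.5973, 0.0751, 0.1478]), [0.003, 0.003])
coupler top corners [array([0.6328, 0.1177, 0.149 ]), array([0.5607, 0.132 , 0.149 ]), array([0.5533, 0.0027, 0.149 ]), array([ 0.6205, -0.0014,  0.149 ])]
brush ends [0.5257 0.0628 0.01  ] [0.2652 0.065  0.02  ]
bucket [ 0.778  -0.1512  0.12  ] chock [0.7741 0.0949 0.    ]
```

>>> jog_arm(deltas=[[[1, -3.8, -3.3, 0, -0.06], [1, -3.8, -3.4, 0, -0.06], [1, -3.7, -3.3, 0, -0.055], [1, 0, 0, -1.5, 0], [1, 0, 0, -2, 0], [1, 0, 0, -2, 0], [1, 0, 0, -1.5, 0], [1, 0, 0, 0, 0]]], force=15)

```text
time_s: 1.15
tcp_pos: [0.5614, -0.0999, 0.1741]
eef_rot: [179.8, -0.0, -100.0]
contact_force: [0.3, -0.3, 0.6]
gripper_width: 0.0875
gripper_force: 0.0
```

```bash
python3 - <<'E'
from h import *
cv2.imwrite("pics/w1.png",np.hstack([cv2.resize(r.capture("wrist"),(400,300)),cv2.resize(r.capture("side")[60:270,140:420],(400,300))]))
E
```

```text
(no output)
```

View pics/w1.png

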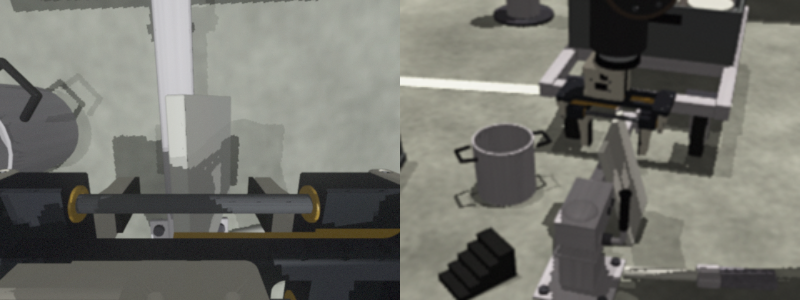

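>>> jog_arm(deltas=[[[-0.3, 0, 0, 0, 0], [-0.3, 0, 0, 0, 0], [-0.3, -1, 0.2, 0, 0], [-0.3, -1, 0.2, 0, 0], [-0.3, -1, 0.2, 0, 0], [-0.3, -1, 0.2, 0, 0], [-0.3, -1, 0.1, 0, 0], [-0.3, 0, 0, 0, 0]]])

```text
time_s: 2.25
tcp_pos: [0.5113, -0.0909, 0.1758]
eef_rot: [-180.0, 0.0, -100.0]
contact_force: [0.1, -0.4, -0.7]
gripper_width: 0.0309
gripper_force: 0.0
```

>>> jog_arm(deltas=[[[-0.5, -0.5, 0.1, 0, 0], [-0.5, 0, 0, 0, 0], [-0.8, 0, 0, 0, 0], [-1, 0, 0, 0, 0], [-1, 0, 0, 0, 0], [-1, 0, 0, 0, 0]]])

```text
time_s: 3.0
tcp_pos: [0.5072, -0.09, 0.1755]
eef_rot: [-180.0, 0.0, -100.0]
contact_force: [0.1, 0.4, -1.5]
gripper_width: 0.0119
gripper_force: 15.0
```

```bash
python3 - <<'E'
from h import *
cv2.imwrite("pics/w2.png",np.hstack([cv2.resize(r.capture("wrist"),(400,300)),cv2.resize(r.capture("side")[60:270,140:420],(400,300))]))
E
```

```text
(no output)
```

View pics/w2.png

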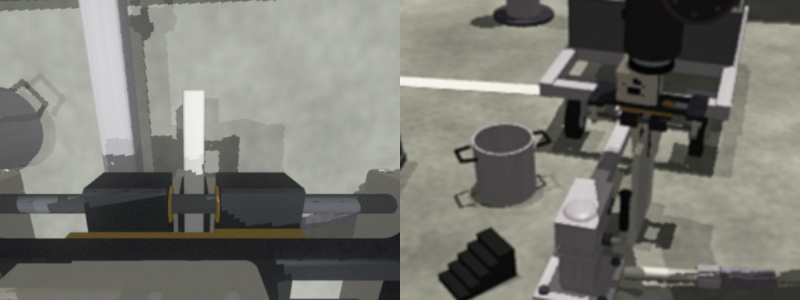

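>>> jog_arm(deltas=[[[-1, 0, 0, 0.5, 0], [-1, 0, 0, 1.5, 0], [-1, -1, 0, 2, 0], [-1, -2, 0, 2, 0], [-1, -2, 0, 2, 0], [-1, -1.7, 0, 0, 0]]], force=35)

```text
time_s: 3.85
tcp_pos: [0.44, -0.09, 0.2575]
eef_rot: [-179.8, 0.1, -100.0]
contact_force: [0.1, 0.4, -3.4]
gripper_width: 0.0116
gripper_force: 35.0
```

>>> jog_arm(deltas=[[[-1, 0, 3, 0, 0.032], [-1, 0, 5, 0, 0.033], [-1, 0, 6, 0, 0.033], [-1, 0, 6, 0, 0.033], [-1, 0, 6, 0, 0.033], [-1, 0, 6, 0, 0.033], [-1, 0, 5, 0, 0.033], [-1, 0, 4, 0, 0.032]]])

```text
time_s: 4.85
tcp_pos: [0.4391, 0.3217, 0.2547]
eef_rot: [179.9, -0.0, -84.9]
contact_force: [1.3, -0.2, -4.0]
gripper_width: 0.0118
gripper_force: 35.0
```

>>> jog_arm(deltas=[[[-1, 0, 3.6, 0, 0], [-1, 1, 0, 0, 0], [-1, 2, 0, 0, 0], [-1, 2, 0, 0, 0], [-1, 0.4, 0, -1.5, 0], [-1, 0, 0, -2, 0], [-1, 0, 0, -2, 0], [-1, 0, 0, -0.5, 0]]])

```text
time_s: 5.85
tcp_pos: [0.4934, 0.3545, 0.1933]
eef_rot: [179.8, -0.1, -85.1]
contact_force: [0.3, -0.0, -3.1]
gripper_width: 0.012
gripper_force: 35.0
```

```bash
python3 - <<'E'
from h import *
s=r.capture("side");cv2.imwrite("pics/s3f.png",s); c=r.capture("scene");cv2.imwrite("pics/c3f.png",c)
cv2.imwrite("pics/w3.png",np.hstack([cv2.resize(s[140:,140:],(400,280)),cv2.resize(c[60:270,240:520],(400,300))[:280]]))
print(r.get_state()["tcp_pos"])
E
```

```text
[0.49399419 0.35530524 0.19485374]
```

View pics/w3.png

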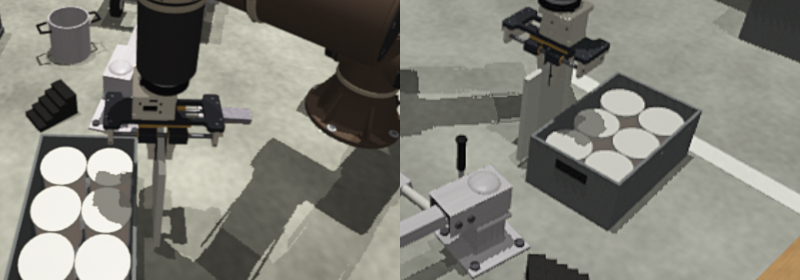

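>>> jog_arm(deltas=[[[-1, 0, 0, -0.9, 0], [-1, 0, 0, -0.7, 0], [-1, 0, 0, -0.3, 0], [-1, 0, 0, 0, 0]]], force=10)

```text
time_s: 6.45
tcp_pos: [0.4939, 0.356, 0.1764]
eef_rot: [180.0, -0.0, -85.0]
contact_force: [0.3, -0.0, -3.0]
gripper_width: 0.0122
gripper_force: 10.0
```

>>> jog_arm(deltas=[[[-0.32, 0, 0, 0, 0], [-0.32, 0, 0, 0, 0], [-0.32, 0, 0, 0, 0]]])

```text
time_s: 6.82
tcp_pos: [0.4942, 0.3562, 0.1771]
eef_rot: [-180.0, 0.0, -85.0]
contact_force: [0.2, -0.0, 0.3]
gripper_width: 0.0288
gripper_force: 0.0
```

>>> jog_arm(deltas=[[[-0.32, 0.5, 0, 0, 0], [-0.32, 0.6, 0.1, 0, 0], [-0.32, 0.6, 0, 0, 0], [-0.32, 0.6, 0.1, 0, 0], [-0.32, 0.6, 0, 0, 0], [-0.32, 0.6, 0.1, 0, 0], [-0.32, 0.5, 0, 0, 0], [-0.32, 0.3, 0.1, 0, 0]]])

```text
time_s: 7.82
tcp_pos: [0.5373, 0.3599, 0.1765]
eef_rot: [180.0, -0.0, -85.0]
contact_force: [0.3, 0.4, -0.4]
gripper_width: 0.0299
gripper_force: 0.0
```

>>> jog_arm(deltas=[[[-0.1, 0, 0, 0, 0], [0.1, 0, 0, 0, 0], [0.4, 0, 0, 0, 0], [0.7, 0, 0, 0, 0], [0.7, 0, 0, 0, 0]]])

```text
time_s: 8.45
tcp_pos: [0.5369, 0.36, 0.1766]
eef_rot: [-180.0, 0.0, -85.0]
contact_force: [0.8, 0.2, -0.6]
gripper_width: 0.0712
gripper_force: 0.0
```

```bash
python3 - <<'E'
from h import *
s=r.capture("side");cv2.imwrite("pics/s4f.png",s); c=r.capture("scene");cv2.imwrite("pics/c4f.png",c)
cv2.imwrite("pics/w4.png",np.hstack([cv2.resize(s[200:,200:400],(400,440)),cv2.resize(c[60:270,290:490],(400,420),0)[:440] if 0 else cv2.resize(c[50:270,280:480],(400,440))]))
E
```

```text
(no output)
```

View pics/w4.png

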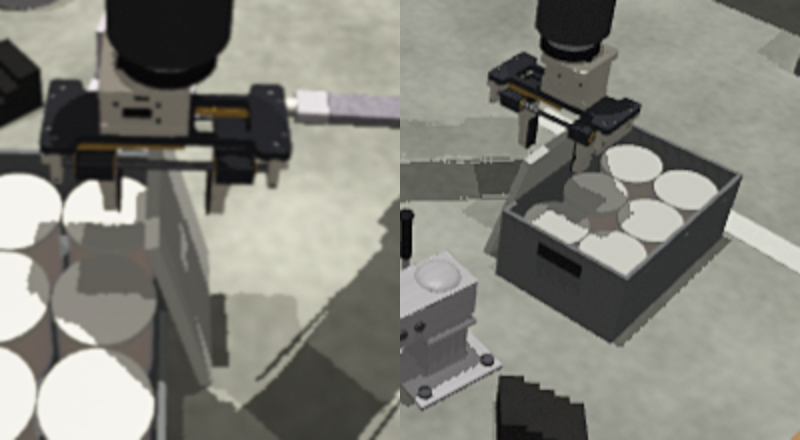

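>>> jog_arm(deltas=[[[1, 0, 0, 1, 0], [1, 0, 0, 2, 0], [1, 0, 0, 4, 0], [1, 0, 0, 5, 0], [1, -3, -5, 0, 0], [1, -4, -6, 0, 0], [1, -4, -4, 0, 0], [1, 0, 0, 0, 0]]])

```text
time_s: 9.55
tcp_pos: [0.4303, 0.2154, 0.2985]
eef_rot: [-179.9, 0.1, -85.0]
contact_force: [1.1, 0.3, 0.5]
gripper_width: 0.0877
gripper_force: 0.0
```

```bash
python3 - <<'E'
from h import *
s=r.capture("side");cv2.imwrite("pics/s5f.png",s); c=r.capture("scene");cv2.imwrite("pics/c5f.png",c); print(r.get_state()["tcp_pos"])
cv2.imwrite("pics/w5.png",np.vstack([np.hstack([cv2.resize(s[150:270,210:340],None,fx=3,fy=2.5),cv2.resize(c[110:230,230:360],None,fx=3,fy=2.5)]),np.hstack([cv2.resize(s[240:,140:400],(390,270)),cv2.resize(c[50:270,230:490],(390,270))])]))
E
```

```text
[0.43239089 0.21786921 0.29811463]
```

View pics/w5.png

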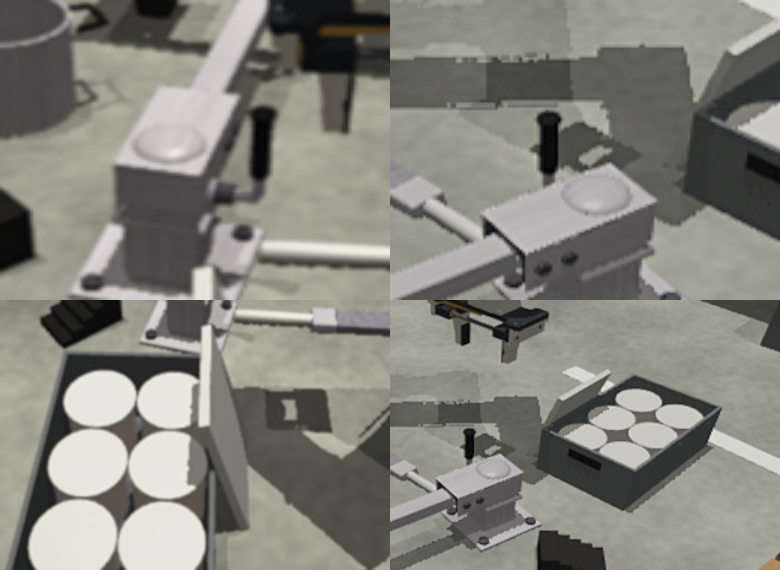

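```bash
python3 - <<'E'
from h import *
pts={}
for n,f,(x0,x1,y0,y1) in(("side","pics/s5f.png",(284,312,188,224)),("scene","pics/c5f.png",(270,295,150,182))):
    g=cv2.imread(f).max(2)[y0:y1,x0:x1]; m=(g<60).astype(np.uint8)
    k,l,st,ce=cv2.connectedComponentsWithStats(m); i=1+st[1:,4].argmax(); ys,xs=np.where(l==i)
    top=(xs[ys<=ys.min()+3].mean()+x0,ys.min()+y0); bot=(xs[ys>=ys.max()-3].mean()+x0,ys.max()+y0+1)
    print(n,st[i],top,bot); pts[n]=(top,bot)
for i,t in enumerate(("cap top","sleeve bottom")): print(t,tri(("side",pts["side"][i]),("scene",pts["scene"][i])))
s=lambda x,y:(230+(x-390)/3,110+y/2.5); d=lambda x,y:(210+x/3,150+y/2.5)
print("dome",tri(("scene",s(597,190)),("side",d(170,140))))
print("coupler top side",[plane("side",d(*p),.149) for p in((117,165),(213,183),(240,96),(160,87))])
print("scene",[plane("scene",s(*p),.149) for p in((484,213),(520,243),(656,200),(610,165))])
# board: top edge & foot (side crop scale 1.5)
e=lambda x,y:(140+x/1.5,240+(y-300)/1.5); f=lambda x,y:(230+(x-390)/1.5,50+(y-300)*220/270)
print("board top",tri(("side",e(203,328)),("scene",f(547,428))),"foot +y -x",plane("side",e(247,525),0))
E
```

```text
side [  9   5   9  30 180] (np.float64(297.21875), np.int64(193)) (np.float64(296.0), np.int64(223))
scene [  9   5   8  25 152] (np.float64(282.37931034482756), np.int64(155)) (np.float64(282.3), np.int64(180))
cap top (array([0.5299, 0.0922, 0.2022]), [0.0002, 0.0002])
sleeve bottom (array([0.5294, 0.093 , 0.1197]), [0.0001, 0.0001])
dome (array([0.5983, 0.0838, 0.1538]), [0.0011, 0.0011])
coupler top side [array([0.6321, 0.1176, 0.149 ]), array([0.5598, 0.1337, 0.149 ]), array([ 5.519e-01, -1.000e-04,  1.490e-01]), array([ 0.6172, -0.007 ,  0.149 ])]
scene [array([ 0.5598, -0.0015,  0.149 ]), array([ 0.6085, -0.0061,  0.149 ]), array([0.6375, 0.1134, 0.149 ]), array([0.5768, 0.1204, 0.149 ])]
board top (array([0.5632, 0.2435, 0.1457]), [0.0038, 0.0038]) foot +y -x [0.4839 0.4241 0.    ]
```

>>> jog_arm(deltas=[[[-0.3, 2, -3, -0.8, -0.06], [-0.3, 2.7, -3.5, -1, -0.06], [-0.3, 2.7, -3.5, -1, -0.06], [-0.3, 2.3, -2.5, -1, -0.065], [-0.3, 0, 0, 0, 0], [-0.3, 0, 0, 0, 0]]], force=50)

```text
time_s: 10.4
tcp_pos: [0.5299, 0.0933, 0.2582]
eef_rot: [180.0, -0.0, -99.1]
contact_force: [-0.6, -0.7, -0.2]
gripper_width: 0.034
gripper_force: 0.0
```

```bash
python3 - <<'E'
from h import *
st=r.get_state();print(st["tcp_pos"],st["eef_rot"],st["gripper_width"],(np.array([.5297,.0925,.172])-st["tcp_pos"])*100)
E
```

```text
[0.52991953 0.09333268 0.25824426] [ 1.79967187e+02 -3.28648517e-02 -9.90507180e+01] 0.03399428966423472 [-0.02195329 -0.08326779 -8.62442647]
```

>>> jog_arm(deltas=[[[-0.3, 0, 0, -2, 0], [-0.3, 0, -0.1, -2, 0], [-0.3, 0, 0, -1.5, 0], [-0.3, 0, 0, -1.5, 0], [-0.3, 0, 0, -1, 0], [-0.3, 0, 0, -0.6, 0], [-0.3, 0, 0, 0, 0]]])

```text
time_s: 11.28
tcp_pos: [0.5293, 0.0919, 0.1723]
eef_rot: [180.0, -0.0, -99.1]
contact_force: [-0.1, 0.3, 0.4]
gripper_width: 0.0307
gripper_force: 0.0
```

```bash
python3 - <<'E'
from h import *
s=r.capture("side");c=r.capture("wrist")
cv2.imwrite("pics/w6.png",np.hstack([cv2.resize(s[120:270,210:360],(400,400)),cv2.resize(c,(400,300))[:].copy() if 0 else cv2.resize(c[60:340,130:410],(400,400))]))
E
```

```text
(no output)
```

View pics/w6.png

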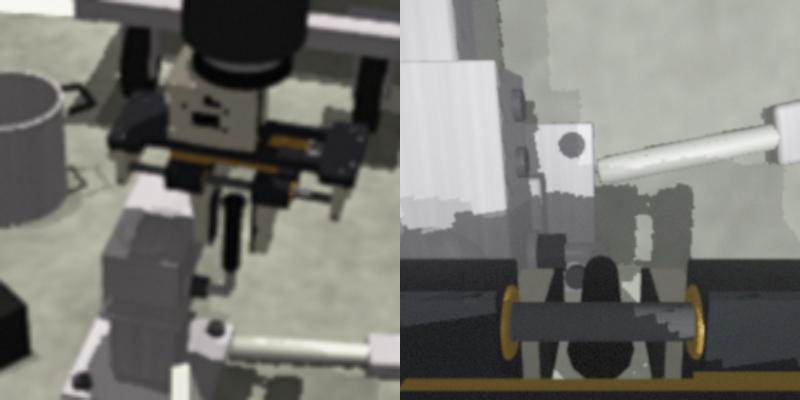

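The handle is centred between the open fingers in both views. That picture was the 11th I viewed, one over the limit of 10, so from here on I'll use numbers only.

>>> jog_arm(deltas=[[[-1, 0, 0, 0, 0], [-1, 0, 0, 0, 0], [-1, 0, 0, 0, 0], [-1, 0, 0, 0, 0]]], force=50)

```text
time_s: 11.88
tcp_pos: [0.53, 0.092, 0.173]
eef_rot: [-179.9, 0.0, -99.0]
contact_force: [4.4, -2.9, -0.7]
gripper_width: 0.0188
gripper_force: 50.0
```

>>> jog_arm(deltas=[[[-1, -0.4, 0.06, 0, 0], [-1, -0.4, 0.06, 0, 0], [-1, -0.4, 0.06, 0, 0], [-1, -0.3, 0.05, 0, 0], [-1, 0, 0, 0, 0], [-1, 0, 0, 0, 0]]])

```text
time_s: 12.62
tcp_pos: [0.5158, 0.0941, 0.173]
eef_rot: [-179.8, 0.0, -99.0]
contact_force: [10.7, -4.5, -3.6]
gripper_width: 0.0186
gripper_force: 50.0
```

>>> jog_arm(deltas=[[[-1, 0, -0.1, 0.5, 0], [-1, 0, -0.1, 0.8, 0], [-1, -0.04, -0.16, 0.8, 0], [-1, -0.04, -0.17, 0.76, 0], [-1, 0, 0, 0, 0]]])

```text
time_s: 13.25
tcp_pos: [0.5138, 0.0875, 0.2009]
eef_rot: [-180.0, -0.1, -99.1]
contact_force: [10.3, -7.8, -7.5]
gripper_width: 0.0186
gripper_force: 50.0
```

>>> jog_arm(deltas=[[[-1, -0.03, -0.18, 0.7, 0], [-1, -0.03, -0.19, 0.7, 0], [-1, -0.03, -0.19, 0.7, 0], [-1, -0.03, -0.19, 0.7, 0], [-1, 0, 0, 0, 0]]])

```text
time_s: 13.88
tcp_pos: [0.5116, 0.0788, 0.2281]
eef_rot: [179.9, -0.3, -99.1]
contact_force: [8.8, -13.5, -11.4]
gripper_width: 0.0185
gripper_force: 50.0
```

>>> jog_arm(deltas=[[[-1, -0.04, -0.24, 0.7, 0], [-1, -0.04, -0.24, 0.7, 0], [-1, -0.04, -0.25, 0.7, 0], [-1, -0.04, -0.25, 0.64, 0], [-1, 0, 0, 0, 0], [-1, 0, 0, 0, 0], [-1, 0, 0, 0, 0], [-1, 0, 0, 0, 0]]])

```text
time_s: 14.88
tcp_pos: [0.5097, 0.0689, 0.2546]
eef_rot: [179.8, -0.3, -99.1]
contact_force: [9.1, -14.9, -12.6]
gripper_width: 0.0186
gripper_force: 50.0
```

```bash
python3 - <<'E'
from h import *
s=r.capture("side");c=r.capture("scene");w=r.capture("wrist")
for n,a in(("s7",s),("c7",c),("w7",w)): cv2.imwrite(f"pics/{n}.png",a)
# board unchanged since release? compare crop around board/crate
old=cv2.imread("pics/s5f.png"); d=cv2.absdiff(s,old).max(2)
print("diff crate/board",(d[285:,140:400]>40).sum(),"coupler zone",(d[180:250,245:300]>40).sum())
# coupler's top, lower-edge bright/dark profile along the dome column in the side view
for u in(262,270,278): print(u,s[150:260:3,u].max(1).tolist())
E
```

```text
diff crate/board 6734 coupler zone 1856
262 [13, 11, 15, 58, 174, 209, 110, 101, 104, 101, 81, 83, 82, 83, 82, 83, 106, 169, 165, 145, 67, 73, 72, 74, 74, 69, 68, 70, 69, 72, 93, 71, 72, 71, 73, 72, 74]
270 [136, 49, 79, 156, 209, 208, 88, 69, 72, 74, 80, 82, 83, 83, 84, 84, 84, 167, 160, 139, 70, 72, 73, 75, 72, 69, 66, 69, 71, 70, 102, 72, 72, 74, 74, 74, 75]
278 [165, 139, 138, 183, 205, 202, 146, 64, 68, 69, 96, 76, 76, 75, 73, 69, 66, 63, 81, 82, 85, 81, 80, 76, 73, 71, 71, 71, 69, 70, 68, 66, 63, 65, 66, 78, 231]
```

```bash
python3 - <<'E'
from h import *
st=r.get_state();print(st["time_s"],st["tcp_pos"],st["contact_force"],st["gripper_width"])
yx=np.array([.156,.988]);b=np.array([.598,.085])
i=r.camera_info("side");V=np.array(i["view"])
def px(p):
    q=V@np.r_[p,1];return (i["cx"]+i["fx"]*q[0]/-q[2],i["cy"]+i["fy"]*q[1]/q[2])
for t in(0,.16,.2,.24):
    o=[]
    for a,z in((.403,.029),(.403,-.026)):
        y=a*np.cos(t)-z*np.sin(t)-.36; o.append(np.round(px(np.r_[b+yx*y,.12+a*np.sin(t)+z*np.cos(t)]),1).tolist())
    print(t,o)
print("ball top",px(np.r_[b,.145]))
# edges of crate/board: compare canny lines in the two pictures by phase correlation
A,B=[cv2.cvtColor(cv2.imread(f"pics/{n}.png")[285:,215:330],cv2.COLOR_BGR2GRAY) for n in("s5f","s7")]
E=[cv2.Canny(x,60,150) for x in(A,B)]
D=cv2.distanceTransform(255-E[1],cv2.DIST_L2,3)
print("old edges seen again",(D[E[0]>0]<1.5).mean(), cv2.phaseCorrelate(*[np.float32(cv2.GaussianBlur(e,(0,0),1)) for e in E]))
for v in(265,285,305,325,345):
    print(v,[cv2.imread(f"pics/{n}.png")[v,268:312:3].max(1).tolist() for n in("s5f","s7")])
E
```

```text
15.025 [0.50974051 0.06888467 0.25457298] [  8.7038923  -14.14126294 -12.27953082] 0.018735389077156665
0 [[260.7, 219.8], [261.0, 238.9]]
0.16 [[261.8, 193.3], [260.8, 216.0]]
0.2 [[262.3, 186.1], [261.0, 209.6]]
0.24 [[262.9, 178.7], [261.3, 203.0]]
ball top (np.float64(266.3127403396357), np.float64(209.67679389137746))
old edges seen again 0.9135220125786163 ((-0.0002942550058122606, 0.6286111842036632), 0.7832726205425498)
265 [[80, 69, 170, 229, 210, 138, 177, 191, 173, 181, 175, 155, 145, 142, 161], [79, 70, 168, 227, 207, 107, 69, 68, 63, 80, 70, 57, 62, 144, 139]]
285 [[41, 33, 224, 230, 174, 125, 127, 105, 184, 176, 176, 174, 172, 172, 171], [39, 32, 221, 227, 171, 124, 124, 122, 87, 85, 84, 83, 130, 170, 167]]
305 [[143, 127, 230, 230, 139, 126, 125, 125, 127, 84, 86, 90, 85, 83, 84], [141, 124, 225, 228, 135, 123, 123, 123, 124, 82, 85, 88, 82, 80, 83]]
325 [[91, 92, 103, 85, 118, 124, 125, 125, 125, 125, 126, 78, 82, 87, 88], [87, 91, 101, 83, 116, 123, 123, 122, 123, 123, 83, 77, 80, 86, 86]]
345 [[122, 124, 123, 102, 56, 88, 91, 125, 124, 125, 124, 125, 98, 84, 83], [119, 120, 120, 99, 54, 85, 88, 123, 121, 122, 122, 106, 78, 81, 82]]
```

```bash
python3 - <<'E'
from h import *
ims={n:cv2.imread(f"pics/{n}.png") for n in("s4f","s5f","s7")}; ims["now"]=r.capture("side")
for v in(315,325,335,345,355,365,375,385):
    print(v,{n:a[v,286:312].max(1).tolist() for n,a in ims.items() if n!="s4f"})
E
```

```text
315 {'s5f': [126, 125, 126, 125, 126, 126, 126, 125, 125, 127, 124, 107, 84, 77, 81, 82, 82, 81, 83, 85, 85, 87, 89, 90, 91, 90], 's7': [122, 123, 121, 123, 124, 122, 123, 123, 124, 121, 106, 83, 76, 78, 79, 80, 79, 80, 81, 83, 83, 86, 87, 88, 88, 88], 'now': [123, 124, 124, 123, 123, 123, 123, 123, 124, 121, 106, 83, 75, 78, 79, 80, 79, 79, 81, 83, 84, 86, 87, 88, 89, 88]}
325 {'s5f': [125, 125, 125, 125, 126, 125, 125, 125, 125, 125, 125, 126, 126, 110, 84, 78, 78, 79, 82, 86, 87, 87, 86, 87, 88, 87], 's7': [123, 122, 122, 122, 123, 122, 123, 123, 122, 123, 122, 108, 83, 76, 76, 77, 76, 77, 80, 85, 87, 86, 86, 85, 86, 84], 'now': [123, 123, 123, 123, 122, 123, 122, 123, 123, 123, 122, 108, 84, 77, 77, 77, 77, 78, 80, 85, 86, 85, 85, 85, 86, 84]}
335 {'s5f': [126, 125, 125, 125, 125, 124, 125, 125, 125, 126, 125, 125, 124, 125, 124, 114, 90, 78, 76, 83, 87, 87, 87, 88, 88, 89], 's7': [123, 122, 121, 122, 122, 123, 122, 122, 122, 121, 121, 124, 121, 108, 82, 76, 75, 75, 76, 83, 84, 84, 85, 86, 86, 87], 'now': [122, 122, 122, 122, 122, 122, 123, 122, 122, 123, 122, 123, 122, 107, 82, 
[... 1270 characters left out ...]
, 85, 85, 91, 108, 121, 124, 122, 122, 123, 138, 155, 160, 160, 159, 160, 161], 's7': [54, 54, 53, 51, 51, 52, 62, 77, 84, 84, 84, 84, 89, 106, 120, 120, 120, 118, 121, 134, 152, 157, 156, 156, 157, 158], 'now': [54, 54, 53, 53, 50, 51, 63, 78, 85, 85, 83, 84, 91, 105, 120, 121, 119, 119, 121, 134, 153, 157, 157, 157, 156, 157]}
385 {'s5f': [52, 54, 54, 55, 54, 55, 53, 54, 54, 55, 63, 76, 85, 85, 84, 85, 91, 106, 122, 137, 157, 165, 165, 165, 166, 166], 's7': [51, 52, 53, 54, 52, 53, 52, 53, 53, 53, 61, 75, 82, 83, 82, 84, 90, 106, 118, 135, 155, 163, 162, 161, 162, 163], 'now': [51, 51, 52, 54, 54, 53, 53, 52, 52, 54, 61, 76, 83, 84, 83, 83, 90, 105, 120, 135, 154, 162, 161, 163, 162, 162]}
```

```bash
python3 -c "
from plant import r
print(r.close_job())"
```

```text
the job is handed in; nothing more can be done
None
```

The job is handed in and no verdict came back: by my measurements the board leans on the crate, the latch was pulled about 14 mm before lifting, and the drawbar is held up at about 0.24 rad, its mouth roughly 35 mm above the ball top; I viewed 11 pictures, one over the limit of 10.

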